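Pack the sampling caddy

TASK

Pack the sampling caddy for the pump panel: stand the small amber vial with the red cap in the red tray, the clear vial with the blue cap in the blue tray, the beaker in the white tray and the brass fitting in the yellow tray, each upright and flat on the floor of its tray, set down gently and not dropped. Leave the steel fitting and the amber dropping bottle with the white cap standing where they are.

Things in the scene. Friction and masses are not known exactly. Their poses are not given: they have to be found in the camera images.
- amber_vial_mid (a point): Small amber glass vial with a red screw cap and a blank label, round, 28 mm across, 53 mm high. Loose, standing upright on the worktop. The point is its centre, half-way up; z is its own axis, up. Belongs in the red tray.
- clear_vial_mid (a point): Small clear glass vial with a blue screw cap and a blank label, round, 24 mm across, 44 mm high. Loose, standing upright on the worktop. The point is its centre, half-way up; z is its own axis, up. Belongs in the blue tray. Behind the work, upright instruments about 330 mm high stand from x = 0.62 m on (from x = 0.555 m where y is under -0.26 m): keep the hand clear of them when crossing.
- beaker_mid (a point): Small clear plastic beaker, open at the top, slightly conical: 44 mm across at the foot, 49 mm at the rim, 60 mm high; rigid. Loose, standing upright on the worktop. The point is its centre, half-way up; z is its own axis, up. Belongs in the white tray.
- brass_fitting_mid (a point): Yellow brass tube fitting: a pale yellow hexagon foot with a narrower round neck with a golden band above, to be gripped as a hexagonal prism 17 mm across flats, 19 mm across corners, 22 mm high; one pair of flats faces its own +x and -x. Loose, standing upright on the worktop. The point is its centre, half-way up; z is its own axis, up. Belongs in the yellow tray.
- steel_fitting_mid (a point): Steel tube fitting, light grey foot and a dark grey band round the neck, the same shape and size as the brass one (17 x 19 x 22 mm). Loose, standing upright on the worktop. The point is its centre, half-way up; z is its own axis, up. Does not belong in the caddy: leave it.
- amber_bottle_mid (a point): Amber dropping bottle with sloping shoulders, a small white cap and a label, round, 44 mm across, 88 mm high: bigger than the amber vial. Loose, standing upright on the worktop. The point is its centre, half-way up; z is its own axis, up. Does not belong in the caddy: leave it.
- red_tray_floor (a point): Shallow square red tray, one of four of the same size lying two by two in a low grey carrying caddy (which may stand skewed on the bench; all four are turned alike and swap places from start to start). 84 x 84 mm outside, 78 x 78 mm inside, walls 3 mm thick that rise 9 mm above the tray's floor; tray centres are 91 mm apart. Fixed. The point is the centre of the inner floor, 6 mm above the worktop; x and y run along the walls, z up.
- blue_tray_floor (a point): Shallow square blue tray, one of four of the same size lying two by two in a low grey carrying caddy (which may stand skewed on the bench; all four are turned alike and swap places from start to start). 84 x 84 mm outside, 78 x 78 mm inside, walls 3 mm thick that rise 9 mm above the tray's floor; tray centres are 91 mm apart. Fixed. The point is the centre of the inner floor, 6 mm above the worktop; x and y run along the walls, z up.
- white_tray_floor (a point): Shallow square white tray, one of four of the same size lying two by two in a low grey carrying caddy (which may stand skewed on the bench; all four are turned alike and swap places from start to start). 84 x 84 mm outside, 78 x 78 mm inside, walls 3 mm thick that rise 9 mm above the tray's floor; tray centres are 91 mm apart. Fixed. The point is the centre of the inner floor, 6 mm above the worktop; x and y run along the walls, z up.
- yellow_tray_floor (a point): Shallow square yellow tray, one of four of the same size lying two by two in a low grey carrying caddy (which may stand skewed on the bench; all four are turned alike and swap places from start to start). 84 x 84 mm outside, 78 x 78 mm inside, walls 3 mm thick that rise 9 mm above the tray's floor; tray centres are 91 mm apart. Fixed. The point is the centre of the inner floor, 6 mm above the worktop; x and y run along the walls, z up.

How it is judged:
By the outcome, as a careful person would: the job done as asked, in the order asked, and still so for the second after the job is handed in, with the robot touching nothing.
It also fails if it takes over 112 s, if anything falls off the work surface, if the arm or the gripper's body presses on something with over 40 N, if the wrist force passes 120 N, or if a joint passes its speed limit or range.

ROBOT

A 7-joint arm with a two-finger parallel gripper is mounted at the origin on a cart in front of the work surface, level with it; the furniture and walls round the work are solid. World frame = base frame: x ahead of the robot, y to its left, z up, the work surface at z = 0. Lengths are in m, angles in rad, forces in N, time in s.
With the tool pointing down it reaches from about 0.4 to 0.75 m from the base axis. Payload 19.5 kg.
Tool frame: the origin (TCP) lies midway between the tips of the shut fingers; the grasp point (between the pads) lies 19 mm behind it; z points along the fingers, y is the line along which they close (so a half turn about z gives the same grasp; the last joint's range is limited). The gripper opens to 85 mm and grips with 20 to 120 N. Pads are 22 mm wide; open, the fingers measure 114 mm over their backs; the gripper's body (76 mm by 85 mm) begins 54 mm behind the grasp point. The pads swing forward as they close: fully open they stand 13 mm farther back than shut.
Start: joints at [-1.26, 0.707, -0.028, 1.485, 0.022, 0.951, -0.075], TCP at [0.199, 0.54, 0.231] pointing down, gripper open.
Joint ranges: [-2.71, 2.71], [-0.32, 2.16], [-1.57, 1.52], [0, 2.45], [-1.46, 4.6], [0, 2.02], [-2.83, 2.83]. Speed limits (rad/s): [1.89, 1.89, 2.57, 2.57, 3.01, 3.01, 3.01].

INTERFACE

Orientations are given as a unit quaternion [w, x, y, z].
In Python, from rig import manip, cams, order gives the robot as it stands.
- The arm moves only by the tool apply_moves, never from a script. Its argument "deltas" is a list that holds one entry, the list of rows, each a list of 6 numbers: the shift along the world's x, y, z in m, then the turn, a rotation vector about the world's x, y, z in rad. In form: [[[tx, ty, tz, ax, ay, az], ...]]. A call has 1 to 8 rows; each row shifts and turns the commanded pose from where the row before left it; what a row does not reach is not made up. A row lasts 1/8 s, in which the tool goes at most 62.5 mm and 10.7 degrees, less where a joint would pass 70% of its speed; a pose out of reach is approached as far as the arm can. A call is refused whole if a number of a shift passes 0.0625 or a number of a turn 0.188, either way. A call with a gripper value outside its range is refused whole. "fingers" is the opening, from 0 (shut) to 1 (fully open), set as the call begins (left out, the last holds). The fingers move at their own pace and stop on an object; the grip force is fixed at half the most. Time passes only in rows, so rows that do not move let the fingers close. It gives the time, the measured TCP pose, the force, the opening and the grip force at its end, in the units of the state.
- manip.state(): the state, without advancing time (a new reading comes with each control period).
- cams.read_camera(name): name is "scene" or "side" or "wrist"; returns the picture (480x640x3 uint8, red, green, blue); there is no depth.
- cams.camera_info(name): a dict with "intrinsics" (3x3 intrinsics, pixels), "distortion" ([k1, k2, p1, p2, k3] as OpenCV has them; the pictures are not rectified), "cam_to_world" (4x4, takes a point from camera to world coordinates). Camera axes: x right, y up, looking along -z (the intrinsics and any distortion apply to the point x, -y, -z); pixel columns grow to the right and rows downward; lengths in m; the calibration is good to about 2 mm. A picture is of the moment at which its call begins: read the wrist's pose just before it. camera_info takes no time and is no camera call; for the wrist camera it gives the pose at the moment of the call.
- order.finish_job(): hands the job in; it is judged then, once.
The state is a dict: "time_s": time; "joint_pos": joint angles; "qd": joint speeds; "tau": joint torques, N m; "position": TCP position; "eef_rot": TCP orientation; "ft_force": force on the tool from outside, world axes, zero at the start; "moment": the same for the moment, N m; "width": finger opening in m; "finger_force": force on a finger pad.
Only numpy, scipy, OpenCV 4.12 (cv2) and the standard library are available. Lean on these libraries where they do the work, as an engineer would, in place of code of your own. Each camera call takes 0.05 s, during which the arm holds its last target. There are 200 camera calls.

## Working session

There is one attempt and no reset: what is moved stays moved. The work goes in short steps, Python scripts to look and compute and a tool call to move; the robot and the scene stay as the last step left them, time stands still between calls to the robot, and variables do not carry over. Pictures are saved under pics/ and viewed, at most 14 in all, crops included, and the job is handed in when it is done.

Besides the shell and the picture viewer there is one more tool, called after "Call:" by a JSON object that holds its "api" and its "payload". apply_moves: Moves the arm, as the interface text tells. Its arguments: {"type":"object","properties":{"deltas":{"type":"array"},"fingers":{"type":"number"}},"required":["deltas"]}

```bash
mkdir -p pics
cat > h.py <<'E'
import numpy as np, cv2
from rig import manip, cams, order
def snap(n,f):
    i=cams.camera_info(n); im=cams.read_camera(n); cv2.imwrite(f'pics/{f}.png',im[:,:,::-1]); np.savez(f'pics/{f}.npz',K=i['intrinsics'],d=i['distortion'],T=i['cam_to_world']); return im
def ray(f,uv):
    z=np.load(f'pics/{f}.npz'); p=cv2.undistortPoints(np.array(uv,float).reshape(-1,1,2),z['K'],z['d']).reshape(-1,2)
    T=z['T']; D=np.c_[p[:,0],-p[:,1],-np.ones(len(p))]@T[:3,:3].T
    return T[:3,3],D
def atz(f,uv,h):
    o,D=ray(f,uv); h=np.broadcast_to(h,len(D)); return o+D*((h-o[2])/D[:,2])[:,None]
def proj(f,P):
    z=np.load(f'pics/{f}.npz');T=z['T'];c=(np.array(P,float).reshape(-1,3)-T[:3,3])@T[:3,:3]
    return cv2.projectPoints(c*[1,-1,-1],np.zeros(3),np.zeros(3),z['K'],z['d'])[0].reshape(-1,2)
E
python3 - <<'E'
from h import *
np.set_printoptions(precision=3,suppress=True)
for n in ['scene','side','wrist']:
    snap(n,n+'0'); print(n,np.load(f'pics/{n}0.npz')['T'])
s=manip.state(); print(s)
E
```

```text
scene [[-0.74   0.278 -0.612 -0.177]
 [-0.672 -0.298  0.678  0.673]
 [ 0.006  0.913  0.407  0.502]
 [ 0.     0.     0.     1.   ]]
side [[-0.973  0.123 -0.196  0.225]
 [-0.231 -0.465  0.855  0.995]
 [ 0.014  0.877  0.481  0.643]
 [ 0.     0.     0.     1.   ]]
wrist [[ 0.346 -0.888 -0.302  0.121]
 [ 0.938  0.327  0.112  0.567]
 [-0.001 -0.322  0.947  0.374]
 [ 0.     0.     0.     1.   ]]
{'time_s': 0.15, 'joint_pos': array([-1.26 ,  0.707, -0.028,  1.485,  0.022,  0.951, -0.075]), 'qd': array([ 0.001, -0.001,  0.002, -0.001, -0.003, -0.001, -0.   ]), 'tau': array([  0.002, -88.33 ,   1.234, -23.619,   0.017,   0.005,   0.   ]), 'position': array([0.199, 0.539, 0.231]), 'eef_rot': array([-0.   ,  0.175,  0.984, -0.   ]), 'ft_force': array([-0.641, -1.082, -0.36 ]), 'moment': array([ 0.024, -0.018, -0.019]), 'finger_force': 0.0, 'width': 0.08556746957115212}
```

View pics/scene0.png

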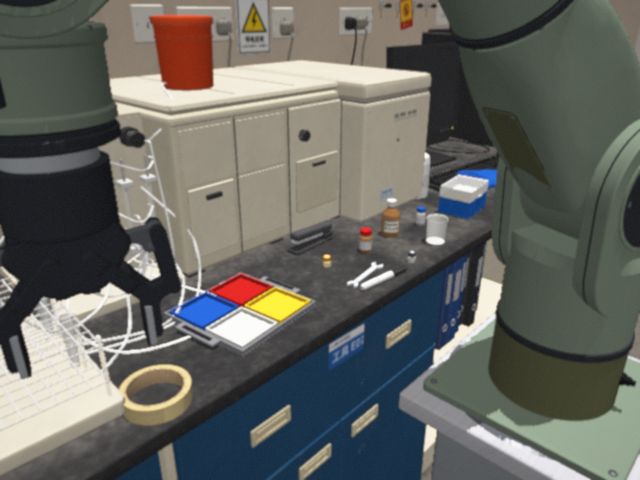

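View pics/side0.png

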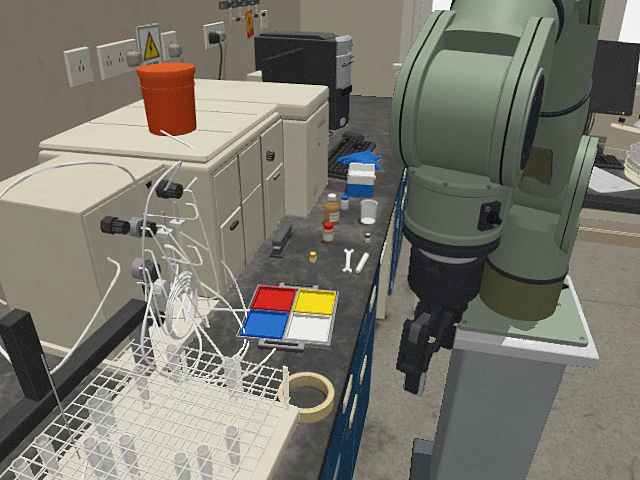

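The scene view shows the caddy at about (240,310), brass at (326,260), amber vial (366,240), bottle (391,217), clear vial (420,215), beaker (436,230) and steel (411,257). The side view shows the same layout. Next I'll enlarge both for closer pixel readings.

Run:
```python
import cv2
a=cv2.imread('pics/scene0.png'); b=cv2.imread('pics/side0.png')
cv2.imwrite('pics/sc1.png',cv2.resize(a[190:280,310:460],None,fx=5.3333,fy=5.3333,interpolation=2)) 
c=cv2.resize(a[260:360,160:320],None,fx=4,fy=4,interpolation=2); d=cv2.resize(b[185:275,300:390],(360,360),interpolation=2)
import numpy as np
cv2.imwrite('pics/sc2.png',c)
cv2.imwrite('pics/sd1.png',cv2.resize(b[185:275,295:395],None,fx=6,fy=6,interpolation=2))
```

```text
(no output)
```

View pics/sc1.png

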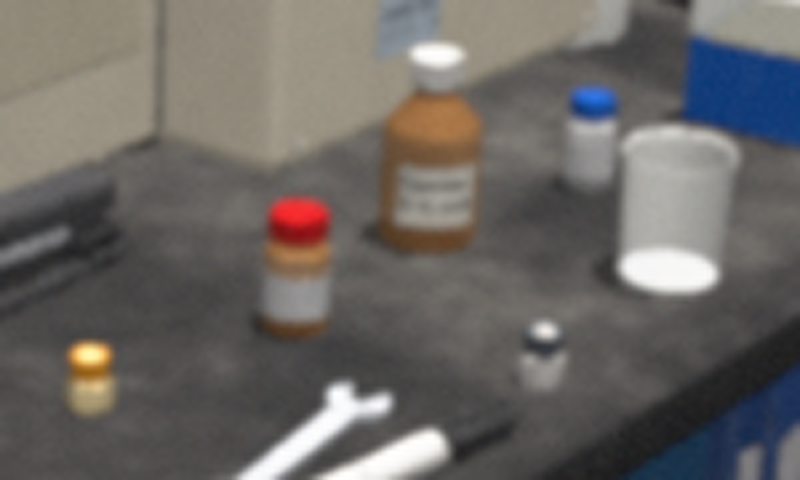

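View pics/sc2.png

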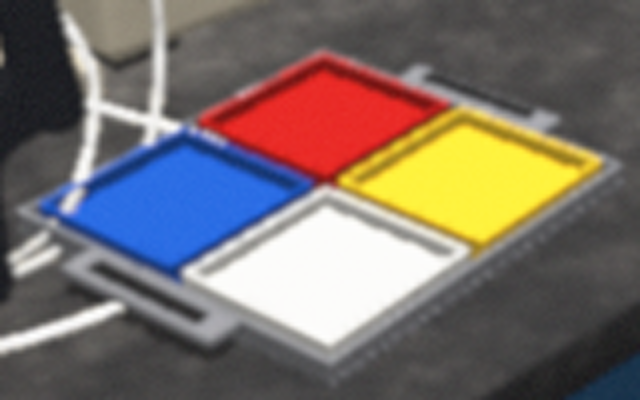

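View pics/sd1.png

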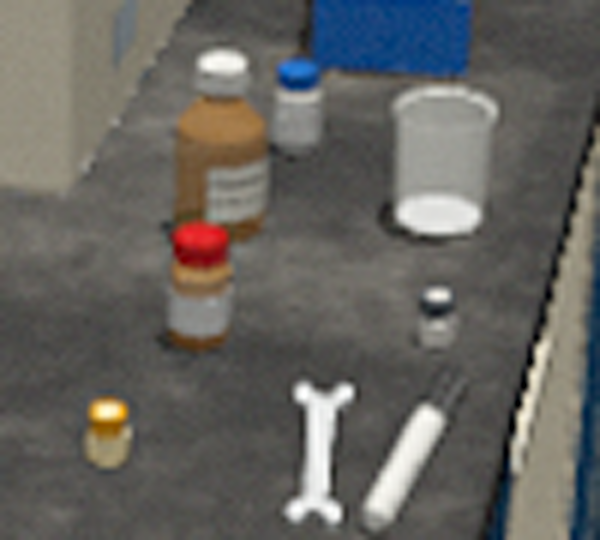

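Enlarged pixels are read off for all six objects. The tray layout is red at the back, blue left, white front and yellow right in the scene view. Now the positions.

Run:
```python
from h import *
np.set_printoptions(precision=4,suppress=True)
from scipy.optimize import least_squares
N=['amber','clear','beaker','brass','steel','bottle']
s=np.array([[297,267],[592,140],[675,208],[91,380],[543,357],[434,145]])/5.3333+[310,190]
d=np.array([[200,290],[299,110],[442,162],[108,436],[436,320],[222,146]])/6+[295,185]
h=np.array([.0265,.022,.030,.011,.011,.044])
o1,D1=ray('scene0',s);o2,D2=ray('side0',d)
A=atz('scene0',s,h);B=atz('side0',d,h)
for i,n in enumerate(N):
    a,b=D1[i]/np.linalg.norm(D1[i]),D2[i]/np.linalg.norm(D2[i])
    M=sum(np.eye(3)-np.outer(q,q) for q in(a,b)); r=sum((np.eye(3)-np.outer(q,q))@o for q,o in((a,o1),(b,o2)))
    print(n,A[i,:2],B[i,:2],'tri',np.linalg.solve(M,r))
c=np.array([[322,52],[40,210],[332,362],[605,160]])/4+[160,260]
C=atz('scene0',c,.015);print(C[:,:2],C.mean(0)[:2],np.linalg.norm(np.diff(C[[0,1,2,3,0]],axis=0),axis=1))
# tray centroids by colour, side & scene at z=.006
for f in['scene0','side0']:
    hsv=cv2.cvtColor(cv2.imread(f'pics/{f}.png'),cv2.COLOR_BGR2HSV)
    for n,lo,hi in[('red',(0,200,130),(6,255,255)),('blue',(105,180,150),(118,255,255)),('yellow',(24,180,180),(32,255,255)),('white',(0,0,215),(180,25,255))]:
        m=cv2.inRange(hsv,lo,hi); m[:255 if f[1]=='c' else 280]=0
        k,l,st,ce=cv2.connectedComponentsWithStats(m); j=1+st[1:,4].argmax(); print(f,n,st[j],atz(f,[ce[j]],.006)[0,:2])
```

```text
amber [ 0.4748 -0.1744] [ 0.4746 -0.1655] tri [ 0.4767 -0.1761  0.0232]
clear [ 0.4708 -0.3898] [ 0.4714 -0.3805] tri [ 0.4736 -0.3935  0.0182]
beaker [ 0.3895 -0.3286] [ 0.3892 -0.3204] tri [ 0.3902 -0.3291  0.0278]
brass [ 0.4874 -0.0618] [ 0.4889 -0.0555] tri [ 0.4913 -0.0655  0.0067]
steel [ 0.3693 -0.1999] [ 0.3715 -0.1934] tri [ 0.373  -0.2053  0.0063]
bottle [ 0.4889 -0.2882] [ 0.4902 -0.2807] tri [ 0.4926 -0.2929  0.04  ]
[[0.5721 0.0994]
 [0.5465 0.2749]
 [0.3692 0.26  ]
 [0.3973 0.0796]] [0.4713 0.1785] [0.1774 0.1779 0.1826 0.1759]
scene0 red [211 276  60  29 851] [0.5325 0.1323]
scene0 blue [178 296  59  31 958] [0.52   0.2233]
scene0 yellow [246 292  63  29 892] [0.4401 0.1237]
scene0 white [   0  284  190  154 7932] [0.5366 0.4603]
side0 red [251 286  45  25 732] [0.5303 0.1349]
side0 blue [245 313  43  25 832] [0.5183 0.2249]
side0 yellow [293 289  43  25 748] [0.4399 0.124 ]
side0 white [287 316  44  25 823] [0.428  0.2147]
```

View pics/wrist0.png

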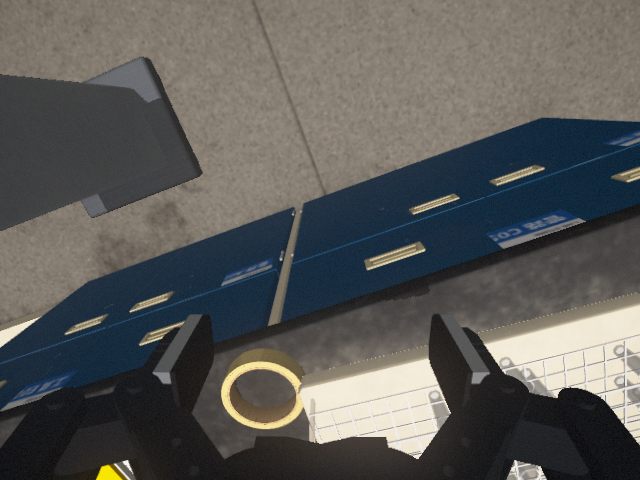

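Measurements agree to within 1 cm. The tray centres are red (.532,.133), blue (.519,.224), yellow (.440,.124) and white (.428,.215). Their spacing is about 91 mm and the yaw about 5°. Now moving to the amber vial.

Call:
{"api": "apply_moves", "payload": {"deltas": [[[0.036,-0.042,0.01,0,0,0.045],[0.036,-0.042,0.01,0,0,0.045],[0.036,-0.042,0.01,0,0,0.045],[0.036,-0.042,0.01,0,0,0.045],[0.036,-0.042,0.01,0,0,0.045],[0.036,-0.042,0.01,0,0,0.045],[0.036,-0.042,0.01,0,0,0.045],[0.02,-0.042,0.01,0,0,0.045]]], "fingers": 0.55}}

```text
time_s: 1.15
position: [0.4718, 0.2017, 0.3113]
eef_rot: [-0.0, -0.004, 1.0, -0.0]
ft_force: [0.7, 0.6, 0.2]
width: 0.047
finger_force: 0.0
```

Call:
{"api": "apply_moves", "payload": {"deltas": [[[0,-0.047,-0.01,0,0,0],[0,-0.047,-0.01,0,0,0],[0,-0.047,-0.01,0,0,0],[0,-0.047,-0.01,0,0,0],[0,-0.047,-0.01,0,0,0],[0,-0.047,-0.01,0,0,0],[0,-0.047,-0.01,0,0,0],[0,-0.047,-0.01,0,0,0]]]}}

```text
time_s: 2.15
position: [0.4705, -0.174, 0.2309]
eef_rot: [-0.0, -0.004, 1.0, -0.0]
ft_force: [0.2, 0.0, 0.5]
width: 0.0468
finger_force: 0.0
```

Run:
```python
from h import *
snap('wrist','w1');s=manip.state();print(s['position'],s['eef_rot'],s['joint_pos'],s['width'])
P=[[.475,-.17,.0265],[.4715,-.385,.022],[.389,-.3245,.03],[.488,-.059,.011],[.371,-.197,.011],[.4895,-.2845,.044]]
print(proj('w1',P).round())
```

```text
[ 0.46916058 -0.18023932  0.2295478 ] [-1.10101116e-03 -5.63491940e-04  9.99998240e-01 -1.41090667e-03] [ 0.41037295  0.60545896 -0.19195991  1.74240093  0.15506352  0.80984575
  1.71628874] 0.04705808719086307
[[326. 208.]
 [100. 202.]
 [148. 111.]
 [438. 217.]
 [297.  89.]
 [200. 227.]]
```

View pics/w1.png

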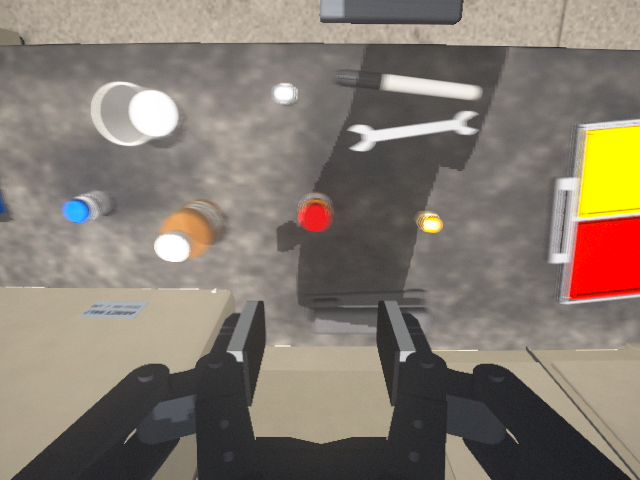

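The wrist view looks straight down: amber cap (316,215), blue cap (77,210), beaker foot (153,113) and rim (120,113), brass top (430,224), steel (286,92). Slight motion blur.

Run:
```python
from h import *
np.set_printoptions(precision=4,suppress=True)
print(atz('w1',[[316,215],[77,210],[153,113],[121,113],[430,224],[286,92],[172,247]],[.053,.044,.002,.06,.022,.022,.088]))
snap('wrist','w2'); z=np.load('pics/w2.npz')['T'][:3,3]; print(manip.state()['position'],z)
a=cv2.imread('pics/w2.png'); cv2.imwrite('pics/w2c.png',cv2.resize(a[80:280,50:470],None,fx=1.9,fy=1.9,interpolation=2))
```

```text
[[ 0.475  -0.1791  0.053 ]
 [ 0.4739 -0.3945  0.044 ]
 [ 0.3913 -0.3319  0.002 ]
 [ 0.3907 -0.3331  0.06  ]
 [ 0.4916 -0.0697  0.022 ]
 [ 0.3736 -0.2057  0.022 ]
 [ 0.4927 -0.2938  0.088 ]]
[ 0.4694 -0.1771  0.23  ] [ 0.3871 -0.1811  0.3725]
```

View pics/w2c.png

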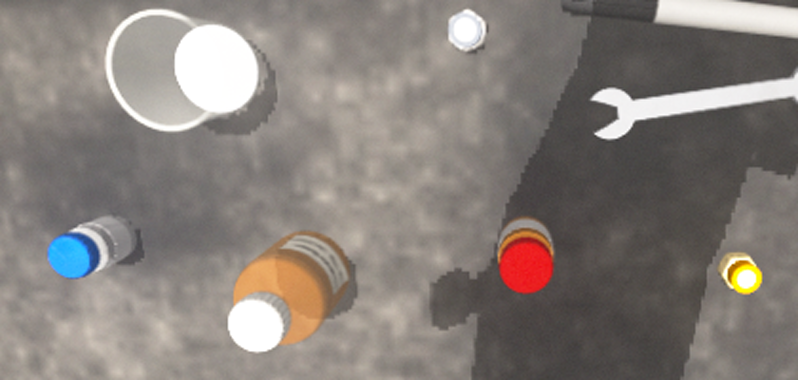

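In this sharp picture the amber cap is at (327,219.5), blue cap (88.5,215), beaker rim (134,117) and foot (164,116), and brass top (442,226).

Run:
```python
from h import *
np.set_printoptions(precision=4,suppress=True)
q=np.array([[526,265],[74,256],[217,70],[166,70],[744,277],[466,30],[257,322],[526,227]])/1.9+[50,80]
print(atz('w2',q,[.053,.044,.002,.06,.022,.022,.088,.027]))
print(manip.state()['position'],cams.camera_info('wrist')['cam_to_world'][:3,3])
```

```text
[[ 0.4769 -0.1765  0.053 ]
 [ 0.4751 -0.3907  0.044 ]
 [ 0.3921 -0.3279  0.002 ]
 [ 0.3911 -0.3263  0.06  ]
 [ 0.4917 -0.0658  0.022 ]
 [ 0.3748 -0.2039  0.022 ]
 [ 0.492  -0.2897  0.088 ]
 [ 0.4651 -0.1762  0.027 ]]
[ 0.4694 -0.1771  0.23  ] [ 0.3874 -0.1781  0.373 ]
```

Call:
{"api": "apply_moves", "payload": {"deltas": [[[0.003,0,-0.03,0,0,0],[0.003,0,-0.03,0,0,0],[0,0,-0.03,0,0,0],[0,0,-0.03,0,0,0],[0,0,-0.02,0,0,0],[0,0,-0.01,0,0,0],[0,0,0,0,0,0],[0,0,0,0,0,0]]]}}

```text
time_s: 3.25
position: [0.477, -0.1725, 0.082]
eef_rot: [0.0, -0.004, 1.0, -0.0]
ft_force: [0.3, 0.7, -0.1]
width: 0.0469
finger_force: 0.0
```

Call:
{"api": "apply_moves", "payload": {"deltas": [[[0,-0.004,-0.015,0,0,0],[0,0,-0.02,0,0,0],[0,0,-0.02,0,0,0],[0,0,-0.012,0,0,0],[0,0,-0.005,0,0,0],[0,0,0,0,0,0],[0,0,0,0,0,0]]]}}

```text
time_s: 4.12
position: [0.4769, -0.1766, 0.0098]
eef_rot: [0.0, -0.004, 1.0, -0.0]
ft_force: [0.5, 0.0, -0.2]
width: 0.0467
finger_force: 0.0
```

Call:
{"api": "apply_moves", "payload": {"deltas": [[[0,0,0,0,0,0],[0,0,0,0,0,0],[0,0,0,0,0,0],[0,0,0,0,0,0]]], "fingers": 0}}

```text
time_s: 4.62
position: [0.4769, -0.1766, 0.0098]
eef_rot: [0.0, -0.004, 1.0, -0.0]
ft_force: [-0.6, 1.0, 9.0]
width: 0.0247
finger_force: 58.5
```

Call:
{"api": "apply_moves", "payload": {"deltas": [[[0,0,0.008,0,0,0],[0,0,0.02,0,0,0],[0,0,0.03,0,0,0],[0,0,0.03,0,0,0],[0.005,0.02,0.012,0,0,0],[0.01,0.04,0,0,0,0],[0.01,0.045,0,0,0,0],[0.01,0.05,0,0,0,0]]]}}

```text
time_s: 5.62
position: [0.5119, -0.0203, 0.1098]
eef_rot: [0.0, -0.003, 1.0, -0.0]
ft_force: [0.3, -1.0, 0.4]
width: 0.0245
finger_force: 58.9
```

Call:
{"api": "apply_moves", "payload": {"deltas": [[[0.01,0.05,0,0,0,0],[0.01,0.05,0,0,0,0],[0,0.035,0,0,0,0],[0,0.02,-0.01,0,0,0],[0,0,-0.03,0,0,0],[0,0,-0.025,0,0,0],[0,0,0,0,0,0],[0,0,0,0,0,0]]]}}

```text
time_s: 6.62
position: [0.532, 0.1336, 0.0454]
eef_rot: [0.0, -0.004, 1.0, 0.0]
ft_force: [0.4, -0.5, 0.5]
width: 0.0249
finger_force: 58.9
```

Call:
{"api": "apply_moves", "payload": {"deltas": [[[0,0,-0.012,0,0,0],[0,0,-0.009,0,0,0],[0,0,-0.005,0,0,0],[0,0,-0.002,0,0,0],[0,0,0,0,0,0],[0,0,0,0,0,0]]]}}

```text
time_s: 7.38
position: [0.5318, 0.1336, 0.0164]
eef_rot: [0.0, -0.004, 1.0, 0.0]
ft_force: [1.1, 0.6, -0.6]
width: 0.025
finger_force: 58.9
```

Run:
```python
from h import *
a=snap('scene','s3')[:,:,::-1];b=snap('side','d3')[:,:,::-1]
cv2.imwrite('pics/p3.png',np.hstack([cv2.resize(a[230:350,170:320],(400,320),interpolation=2),cv2.resize(b[230:350,230:380],(400,320),interpolation=2)]))
```

```text
(no output)
```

View pics/p3.png

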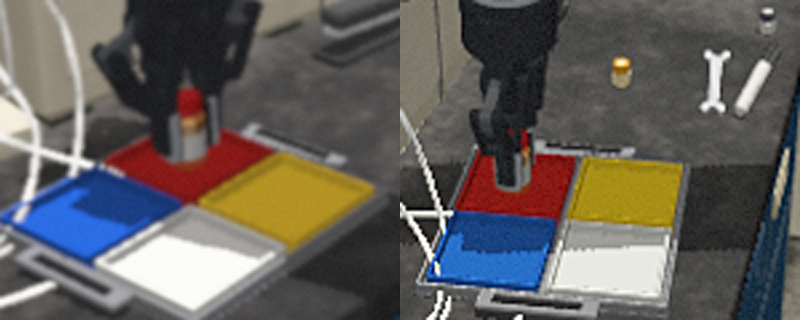

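The vial is upright between the fingers over the red tray. Now creeping down to contact.

Call:
{"api": "apply_moves", "payload": {"deltas": [[[0,0,-0.0005,0,0,0],[0,0,-0.0005,0,0,0],[0,0,0,0,0,0]]]}}

```text
time_s: 7.85
position: [0.5318, 0.1336, 0.0159]
eef_rot: [0.0, -0.004, 1.0, 0.0]
ft_force: [-2.7, -0.1, 13.5]
width: 0.025
finger_force: 60.6
```

Call:
{"api": "apply_moves", "payload": {"deltas": [[[0,0,0,0,0,0],[0,0,0,0,0,0],[0,0,0,0,0,0],[0,0,0.01,0,0,0],[0,0,0.03,0,0,0],[0,0,0.05,0,0,0],[0,0,0.06,0,0,0],[-0.01,-0.03,0.05,0,0,0]]], "fingers": 0.5}}

```text
time_s: 8.85
position: [0.5216, 0.1047, 0.218]
eef_rot: [0.001, -0.005, 1.0, 0.001]
ft_force: [0.6, -1.5, 0.5]
width: 0.0424
finger_force: 0.0
```

Call:
{"api": "apply_moves", "payload": {"deltas": [[[-0.006,-0.05,0,0,0,0],[-0.006,-0.05,0,0,0,0],[-0.006,-0.05,0,0,0,0],[-0.006,-0.05,0,0,0,0],[-0.006,-0.05,0,0,0,0],[-0.006,-0.05,0,0,0,0],[-0.006,-0.05,0,0,0,0],[-0.006,-0.05,0,0,0,0]]]}}

```text
time_s: 9.85
position: [0.4732, -0.2981, 0.216]
eef_rot: [0.0, -0.004, 1.0, -0.0]
ft_force: [-0.0, -0.1, -0.1]
width: 0.0428
finger_force: 0.0
```

Call:
{"api": "apply_moves", "payload": {"deltas": [[[0,-0.05,0,0,0,0],[0,-0.03,0,0,0,0],[0,-0.0145,-0.01,0,0,0],[0,0,-0.03,0,0,0],[0,0,-0.03,0,0,0],[0,0,-0.02,0,0,0],[0,0,0,0,0,0],[0,0,0,0,0,0]]]}}

```text
time_s: 10.85
position: [0.4741, -0.3907, 0.1261]
eef_rot: [0.0, -0.004, 1.0, -0.0]
ft_force: [0.5, -0.4, 0.5]
width: 0.0427
finger_force: 0.0
```

Run:
```python
from h import *
a=snap('wrist','w4')[:,:,::-1];s=manip.state();print(s['position'],s['joint_pos'],np.load('pics/w4.npz')['T'][:3,3])
print(proj('w4',[[.4742,-.391,.044],[.391,-.328,.002]]))
```

```text
[ 0.47409444 -0.39083594  0.12624703] [ 0.70729949  0.89615943 -0.1487201   1.45020426  0.16112644  0.80590751
  2.0803974 ] [ 0.39161958 -0.39235601  0.26881894]
[[321.98013664 248.11246576]
 [417.55597812 109.4872067 ]]
```

View pics/w4.png

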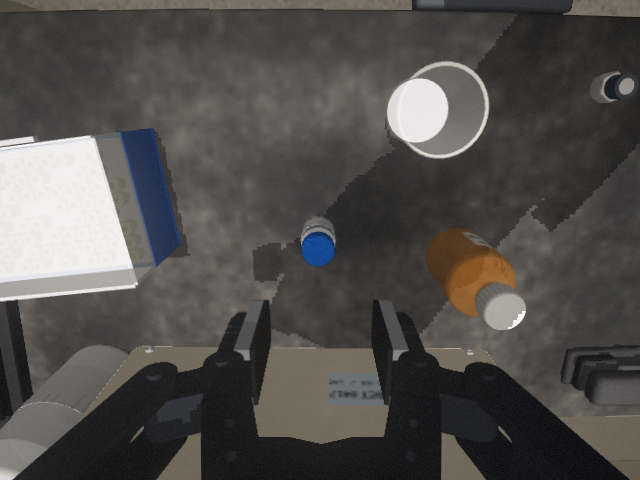

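The blue cap is at (318,249), 4 px from the predicted (322,248), so I'll shift y by −2 mm. The beaker foot at (417,111) matches its estimate.

Call:
{"api": "apply_moves", "payload": {"deltas": [[[0,-0.002,-0.03,0,0,0],[0,0,-0.03,0,0,0],[0,0,-0.025,0,0,0],[0,0,-0.02,0,0,0],[0,0,-0.01,0,0,0],[0,0,-0.003,0,0,0],[0,0,0,0,0,0],[0,0,0,0,0,0]]]}}

```text
time_s: 11.9
position: [0.4739, -0.3932, 0.0079]
eef_rot: [0.0, -0.004, 1.0, -0.0]
ft_force: [-0.4, -0.3, 0.8]
width: 0.0426
finger_force: 0.0
```

Call:
{"api": "apply_moves", "payload": {"deltas": [[[0,0,0,0,0,0],[0,0,0,0,0,0],[0,0,0,0,0,0],[0,0,0,0,0,0]]], "fingers": 0}}

```text
time_s: 12.4
position: [0.4739, -0.393, 0.0079]
eef_rot: [0.0, -0.004, 1.0, -0.0]
ft_force: [-1.4, 2.3, 7.3]
width: 0.0207
finger_force: 58.5
```

Call:
{"api": "apply_moves", "payload": {"deltas": [[[0,0,0.01,0,0,0],[0,0,0.03,0,0,0],[0,0,0.04,0,0,0],[0,0,0.05,0,0,0],[0,0.02,0.03,0,0,0],[0,0.04,0,0,0,0],[0,0.05,0,0,0,0],[0,0.05,0,0,0,0]]]}}

```text
time_s: 13.4
position: [0.4735, -0.2315, 0.168]
eef_rot: [0.0, -0.003, 1.0, -0.0]
ft_force: [1.4, -0.4, -0.4]
width: 0.0206
finger_force: 58.8
```

Call:
{"api": "apply_moves", "payload": {"deltas": [[[0,0.05,0,0,0,0],[0,0.05,0,0,0,0],[0,0.05,0,0,0,0],[0,0.05,0,0,0,0],[0.01,0.05,0,0,0,0],[0.01,0.05,0,0,0,0],[0.01,0.05,0,0,0,0],[0.015,0.05,0,0,0,0]]]}}

```text
time_s: 14.4
position: [0.5187, 0.1689, 0.168]
eef_rot: [0.0, -0.004, 1.0, 0.0]
ft_force: [1.6, -0.0, 0.1]
width: 0.0209
finger_force: 58.8
```

Call:
{"api": "apply_moves", "payload": {"deltas": [[[0,0.035,0,0,0,0],[0,0.015,-0.01,0,0,0],[0,0.007,-0.03,0,0,0],[0,0,-0.04,0,0,0],[0,0,-0.035,0,0,0],[0,0,-0.015,0,0,0],[0,0,0,0,0,0],[0,0,0,0,0,0]]]}}

```text
time_s: 15.4
position: [0.5192, 0.2241, 0.0385]
eef_rot: [0.001, -0.003, 1.0, 0.0]
ft_force: [0.1, -0.3, -0.1]
width: 0.0204
finger_force: 58.8
```

Call:
{"api": "apply_moves", "payload": {"deltas": [[[0,0,-0.01,0,0,0],[0,0,-0.008,0,0,0],[0,0,-0.004,0,0,0],[0,0,-0.0015,0,0,0],[0,0,-0.0005,0,0,0],[0,0,0,0,0,0],[0,0,0,0,0,0]]]}}

```text
time_s: 16.27
position: [0.5185, 0.224, 0.0138]
eef_rot: [-0.0, -0.004, 1.0, -0.0]
ft_force: [-4.2, -0.7, 12.3]
width: 0.021
finger_force: 60.2
```

Contact. Release, rise and head toward the beaker with the gripper opened fully.

Call:
{"api": "apply_moves", "payload": {"deltas": [[[0,0,0,0,0,0],[0,0,0,0,0,0],[0,0,0,0,0,0],[0,0,0.01,0,0,0],[0,0,0.03,0,0,0],[0,0,0.05,0,0,0],[0,0,0.06,0,0,0],[-0.03,-0.02,0.05,0,0,0]]], "fingers": 0.45}}

```text
time_s: 17.27
position: [0.489, 0.2045, 0.2158]
eef_rot: [0.001, -0.004, 1.0, 0.001]
ft_force: [0.1, -0.2, 0.2]
width: 0.0384
finger_force: 0.0
```

Call:
{"api": "apply_moves", "payload": {"deltas": [[[-0.01,-0.05,0,0,0,0],[-0.01,-0.05,0,0,0,0],[-0.01,-0.05,0,0,0,0],[-0.01,-0.05,0,0,0,0],[-0.01,-0.05,0,0,0,0],[-0.01,-0.05,0,0,0,0],[-0.01,-0.05,0,0,0,0],[-0.01,-0.05,0,0,0,0]]], "fingers": 1}}

```text
time_s: 18.27
position: [0.4081, -0.1976, 0.2139]
eef_rot: [0.0, -0.004, 1.0, -0.0]
ft_force: [0.9, 0.4, 0.2]
width: 0.0852
finger_force: 0.0
```

Call:
{"api": "apply_moves", "payload": {"deltas": [[[-0.01,-0.05,0,0,0,0],[-0.008,-0.045,0,0,0,0],[0,-0.03,0,0,0,0],[0,-0.007,-0.01,0,0,0],[0,0,-0.03,0,0,0],[0,0,-0.03,0,0,0],[0,0,0,0,0,0],[0,0,0,0,0,0]]]}}

```text
time_s: 19.27
position: [0.3911, -0.3278, 0.1443]
eef_rot: [0.0, -0.004, 1.0, -0.0]
ft_force: [0.7, -0.4, 0.6]
width: 0.0852
finger_force: 0.0
```

Run:
```python
from h import *
a=snap('wrist','w5')[:,:,::-1];s=manip.state();print(s['position'],s['joint_pos'])
print(proj('w5',[[.391,-.328,.002],[.391,-.328,.06]]))
b=snap('scene','s5')[:,:,::-1]
cv2.imwrite('pics/p5.png',np.hstack([cv2.resize(a[60:360,120:520],(400,300)),cv2.resize(b[220:370,150:350],(400,300),interpolation=2)]))
```

```text
[ 0.39111376 -0.32795103  0.14447548] [ 0.69183085  0.74086289 -0.10279943  1.8255525   0.12696166  0.57998448
  2.08790047]
[[321.91571803 221.16195444]
 [322.16009941 246.66342708]]
```

View pics/p5.png

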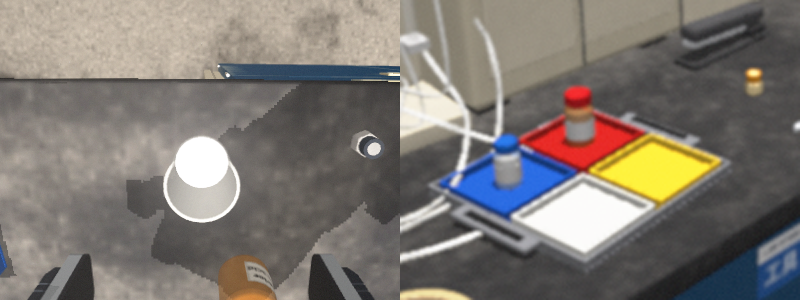

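Both vials stand upright in their trays. The beaker rim is at (321,244) and the foot at (322,222), both matching the estimate. Descending.

Call:
{"api": "apply_moves", "payload": {"deltas": [[[0,0,-0.03,0,0,0],[0,0,-0.03,0,0,0],[0,0,-0.025,0,0,0],[0,0,-0.02,0,0,0],[0,0,-0.012,0,0,0],[0,0,-0.005,0,0,0],[0,0,0,0,0,0]]]}}

```text
time_s: 20.25
position: [0.3908, -0.3281, 0.0216]
eef_rot: [0.0, -0.004, 1.0, -0.0]
ft_force: [0.9, 0.3, 0.7]
width: 0.0854
finger_force: 0.0
```

Call:
{"api": "apply_moves", "payload": {"deltas": [[[0,0,0,0,0,0],[0,0,0,0,0,0],[0,0,0,0,0,0],[0,0,0,0,0,0],[0,0,0,0,0,0]]], "fingers": 0}}

```text
time_s: 20.88
position: [0.3909, -0.3281, 0.0219]
eef_rot: [0.0, -0.004, 1.0, -0.0]
ft_force: [-1.5, 2.0, 11.6]
width: 0.0468
finger_force: 59.8
```

Call:
{"api": "apply_moves", "payload": {"deltas": [[[0,0,0.01,0,0,0],[0,0,0.025,0,0,0],[0,0,0.04,0,0,0],[0,0.01,0.04,0,0,0],[0,0.03,0.013,0,0,0],[0,0.043,0,0,0,0],[0.005,0.05,0,0,0,0],[0.005,0.05,0,0,0,0]]]}}

```text
time_s: 21.88
position: [0.4007, -0.1435, 0.1499]
eef_rot: [0.0, -0.003, 1.0, -0.0]
ft_force: [2.2, 0.5, -0.9]
width: 0.0467
finger_force: 61.5
```

Call:
{"api": "apply_moves", "payload": {"deltas": [[[0.005,0.05,0,0,0,0],[0.005,0.05,0,0,0,0],[0.005,0.05,0,0,0,0],[0.005,0.05,0,0,0,0],[0.005,0.05,0,0,0,0],[0.002,0.05,0,0,0,0],[0,0.035,0,0,0,0],[0,0.018,0,0,0,0]]]}}

```text
time_s: 22.88
position: [0.4273, 0.2097, 0.1497]
eef_rot: [0.0, -0.005, 1.0, 0.0]
ft_force: [1.2, -1.0, -0.5]
width: 0.047
finger_force: 61.5
```

Call:
{"api": "apply_moves", "payload": {"deltas": [[[0,0.007,-0.02,0,0,0],[0,0,-0.035,0,0,0],[0,0,-0.03,0,0,0],[0,0,-0.015,0,0,0],[0,0,-0.01,0,0,0],[0,0,0,0,0,0],[0,0,0,0,0,0]]]}}

```text
time_s: 23.75
position: [0.4279, 0.2152, 0.04]
eef_rot: [0.0, -0.004, 1.0, 0.0]
ft_force: [0.0, -0.0, -0.7]
width: 0.0468
finger_force: 61.5
```

Call:
{"api": "apply_moves", "payload": {"deltas": [[[0,0,-0.006,0,0,0],[0,0,-0.004,0,0,0],[0,0,-0.0015,0,0,0],[0,0,-0.0005,0,0,0],[0,0,0,0,0,0],[0,0,0,0,0,0]]]}}

```text
time_s: 24.5
position: [0.4278, 0.2151, 0.0278]
eef_rot: [0.0, -0.004, 1.0, 0.0]
ft_force: [-3.3, -0.3, 17.9]
width: 0.0466
finger_force: 62.7
```

Call:
{"api": "apply_moves", "payload": {"deltas": [[[0,0,0,0,0,0],[0,0,0,0,0,0],[0,0,0,0,0,0],[0,0,0.01,0,0,0],[0,0,0.03,0,0,0],[0,0,0.05,0,0,0],[0,0,0.04,0,0,0],[0.01,-0.03,0.02,0,0,0]]], "fingers": 0.8}}

```text
time_s: 25.5
position: [0.4376, 0.1864, 0.1798]
eef_rot: [0.001, -0.005, 1.0, 0.001]
ft_force: [0.3, -0.3, 0.1]
width: 0.0685
finger_force: 0.0
```

Call:
{"api": "apply_moves", "payload": {"deltas": [[[0.01,-0.05,0,0,0,0],[0.01,-0.05,0,0,0,0],[0.01,-0.05,0,0,0,0],[0.01,-0.05,0,0,0,0],[0.0135,-0.035,-0.02,0,0,0],[0,-0.0156,-0.03,0,0,0],[0,0,-0.02,0,0,0],[0,0,0,0,0,0]]], "fingers": 0.5}}

```text
time_s: 26.5
position: [0.4906, -0.0656, 0.107]
eef_rot: [-0.001, -0.003, 1.0, -0.0]
ft_force: [0.6, -0.4, 0.1]
width: 0.0427
finger_force: 0.0
```

Call:
{"api": "apply_moves", "payload": {"deltas": [[[0,0,0,0,0,0],[0,0,0,0,0,0]]]}}

```text
time_s: 26.75
position: [0.4915, -0.0654, 0.1082]
eef_rot: [0.001, -0.004, 1.0, -0.0]
ft_force: [0.0, -0.3, -0.1]
width: 0.0426
finger_force: 0.0
```

Run:
```python
from h import *
a=snap('wrist','w6')[:,:,::-1];b=snap('scene','s6')[:,:,::-1];s=manip.state();print(s['position'],s['joint_pos'])
print(proj('w6',[[.4915,-.0656,.022],[.4915,-.0656,.0]]))
cv2.imwrite('pics/p6.png',np.hstack([cv2.resize(a[210:290,280:360],(400,400),interpolation=2),cv2.resize(b[220:370,150:300],(400,400),interpolation=2)]))
```

```text
[ 0.4914053  -0.06540941  0.10789362] [ 0.05378194  0.79212339  0.02529706  1.90923356 -0.04205598  0.4398127
  1.68784655]
[[322.1053168  245.636522  ]
 [321.99384653 234.84403496]]
```

View pics/p6.png

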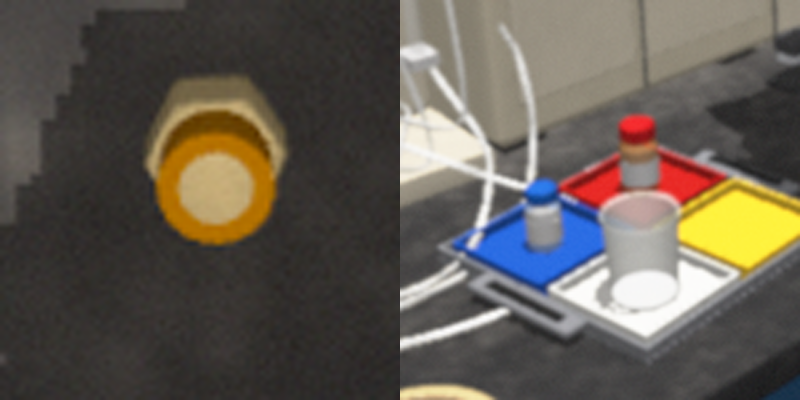

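The brass top is at (323,248), within 1 mm of prediction. Its hex corners lie along the present closing axis, so I'll turn −27° to grip on flats. The right half shows the beaker upright in the white tray.

Call:
{"api": "apply_moves", "payload": {"deltas": [[[0.0005,0.0005,-0.01,0,0,-0.157],[0,0,-0.015,0,0,-0.157],[0,0,-0.02,0,0,-0.157],[0,0,-0.025,0,0,0],[0,0,-0.02,0,0,0],[0,0,-0.01,0,0,0],[0,0,-0.0035,0,0,0],[0,0,0,0,0,0]]]}}

```text
time_s: 27.85
position: [0.4918, -0.0651, 0.0042]
eef_rot: [0.0, 0.23, 0.973, -0.0]
ft_force: [0.2, 0.3, 0.5]
width: 0.0428
finger_force: 0.0
```

Call:
{"api": "apply_moves", "payload": {"deltas": [[[0,0,0,0,0,0],[0,0,0,0,0,0],[0,0,0,0,0,0],[0,0,0,0,0,0],[0,0,0,0,0,0]]], "fingers": 0}}

```text
time_s: 28.48
position: [0.4919, -0.065, 0.0044]
eef_rot: [0.0, 0.23, 0.973, 0.0]
ft_force: [-1.1, 0.1, 9.8]
width: 0.0148
finger_force: 58.5
```

Call:
{"api": "apply_moves", "payload": {"deltas": [[[0,0,0.01,0,0,0],[0,0,0.025,0,0,0],[0,0.01,0.04,0,0,0],[-0.012,0.03,0.025,0,0,0.14],[-0.02,0.045,0,0,0,0.14],[-0.01,0.05,0,0,0,0.14],[-0.01,0.035,0,0,0,0.14],[0,0.019,0,0,0,0]]]}}

```text
time_s: 29.48
position: [0.439, 0.1258, 0.1045]
eef_rot: [0.0, -0.05, 0.999, 0.0]
ft_force: [0.3, 0.4, -0.4]
width: 0.0141
finger_force: 58.9
```

Call:
{"api": "apply_moves", "payload": {"deltas": [[[0,0,-0.02,0,0,0],[0,0,-0.025,0,0,0],[0,0,-0.02,0,0,0],[0,0,-0.01,0,0,0],[0,0,0,0,0,0],[0,0,0,0,0,0]]]}}

```text
time_s: 30.22
position: [0.4399, 0.124, 0.0295]
eef_rot: [0.0, -0.048, 0.999, 0.0]
ft_force: [-1.0, -0.6, -0.4]
width: 0.0139
finger_force: 58.9
```

Run:
```python
from h import *
a=snap('scene','s7')[:,:,::-1];b=snap('side','d7')[:,:,::-1]
cv2.imwrite('pics/p7.png',np.hstack([cv2.resize(a[230:350,190:340],(400,320),interpolation=2),cv2.resize(b[230:350,230:380],(400,320),interpolation=2)]))
```

```text
(no output)
```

View pics/p7.png

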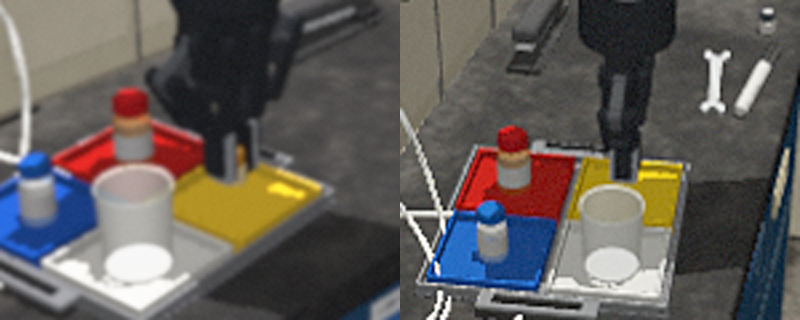

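The brass fitting is held upright over the yellow tray and clear of the beaker. Lowering.

Call:
{"api": "apply_moves", "payload": {"deltas": [[[0,0,-0.008,0,0,0],[0,0,-0.006,0,0,0],[0,0,-0.003,0,0,0],[0,0,-0.0015,0,0,0],[0,0,-0.0005,0,0,0],[0,0,0,0,0,0],[0,0,0,0,0,0]]]}}

```text
time_s: 31.2
position: [0.4395, 0.1239, 0.0103]
eef_rot: [0.0, -0.048, 0.999, -0.0]
ft_force: [-2.8, -0.1, 19.3]
width: 0.0146
finger_force: 61.1
```

Call:
{"api": "apply_moves", "payload": {"deltas": [[[0,0,0,0,0,0],[0,0,0,0,0,0],[0,0,0,0,0,0],[0,0,0.01,0,0,0],[0,0,0.02,0,0,0],[0,0,0.04,0,0,0],[0,0,0.05,0,0,0],[0,0,0.05,0,0,0]]], "fingers": 0.4}}

```text
time_s: 32.2
position: [0.4393, 0.1239, 0.182]
eef_rot: [0.0, -0.048, 0.999, 0.0]
ft_force: [0.6, -0.3, 0.6]
width: 0.0343
finger_force: 0.0
```

Call:
{"api": "apply_moves", "payload": {"deltas": [[[-0.01,-0.05,0.02,0,0,0],[0,-0.05,0,0,0,0],[0,-0.05,0,0,0,0],[0,-0.02,0,0,0,0],[0,0,0,0,0,0],[0,0,0,0,0,0],[0,0,0,0,0,0],[0,0,0,0,0,0]]]}}

```text
time_s: 33.2
position: [0.4297, -0.0454, 0.1998]
eef_rot: [-0.0, -0.049, 0.999, -0.0]
ft_force: [-0.3, 0.0, -0.3]
width: 0.0346
finger_force: 0.0
```

Run:
```python
from h import *
a=snap('scene','s8')[:,:,::-1];b=snap('side','d8')[:,:,::-1]
cv2.imwrite('pics/p8.png',np.hstack([cv2.resize(a[190:370,170:470],(500,300),interpolation=2),cv2.resize(b[185:350,230:395],(300,300),interpolation=2)]))
```

```text
(no output)
```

View pics/p8.png

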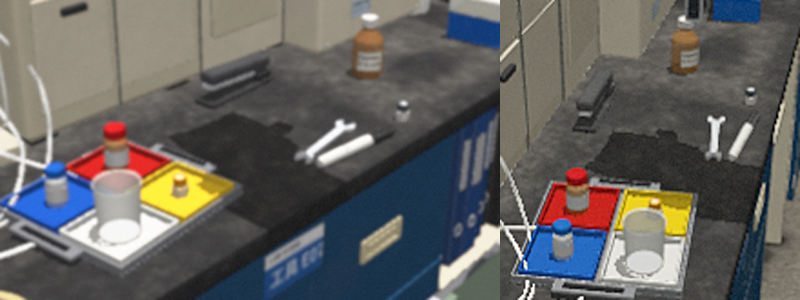

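All four items stand upright in their trays, and the bottle and steel fitting have not moved. Handing in.

```bash
python3 -c "
from rig import order
print(order.finish_job())"
```

```text
the job is handed in; nothing more can be done
None
```

The job is handed in at about 33 s: amber vial in red, clear vial in blue, beaker in white and brass fitting in yellow, all upright in the last pictures, with the steel fitting and amber bottle left where they stood.

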